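# Close the vacuum blotting manifold and hold it down on its seal

## Robot

A 6-joint arm with a two-finger parallel gripper is mounted at the origin on the work surface. World frame = base frame: x ahead of the robot, y to its left, z up, the work surface at z = 0. Lengths are in m, angles in rad, forces in N, time in s.
With the tool pointing down it reaches from about 0.3 to 0.875 m from the base axis. Payload 6.4 kg.
Tool frame: the origin (TCP) lies midway between the tips of the shut fingers; the grasp point (between the pads) lies 19 mm behind it (ctrl.tcp_to_grasp is the distance from the TCP to the grasp point, in m); z points along the fingers, y is the direction in which the jaws open and shut (so a half turn about z gives the same grasp; the last joint's range is limited). The gripper opens to 85 mm and grips with 20 to 120 N. Pads are 22 mm wide; open, the fingers measure 114 mm over their backs; the gripper's body (76 mm by 85 mm) begins 54 mm behind the grasp point. The pads swing forward as they close: fully open they stand 13 mm farther back than shut.
Start: joints at [-1.38, 0.181, 1.607, -0, 1.354, -0.206], TCP at [0.222, -0.53, 0.231] pointing down, gripper open.
Joint ranges: [-2.99, 2.99], [-0.89, 2.07], [0.3, 2.58], [-1.14, 4.28], [0, 2.63], [-3.12, 3.12]. Speed limits (rad/s): [2.57, 2.57, 3.01, 3.14, 3.14, 3.14].

## Interface

Orientations are given as a unit quaternion [w, x, y, z].
In Python, from bench import monitor, imaging, order, spotter, ctrl gives the robot as it stands.
- The arm moves only by the shell command python3 -m pendant 'ROWS'. ROWS is JSON, a list that holds one entry, the list of rows, each a list of 5 numbers: the shift along the world's x, y, z in mm, then the turn about the world's z in degrees, then the finger opening in mm, from 0 to 85.4. A call has 1 to 8 rows; each row shifts and turns the commanded pose from where the row before left it; what a row does not reach is not made up. A row lasts 1/8 s, in which the tool goes at most 62.5 mm and 10.7 degrees, less where a joint would pass 70% of its speed; a pose out of reach is approached as far as the arm can. A call with a gripper value outside its range is refused whole. The fingers move at their own pace and stop on an object; the grip force is fixed at half the most. Time passes only in rows, so rows that do not move let the fingers close. It gives the time, the measured TCP pose, the force and the opening at its end, in the units of the state.
- monitor.get_obs(): the state, without advancing time (a new reading comes with each control period).
- imaging.camera(name): name is "side" or "top" or "wrist"; returns a dict with "img" (400x640x3 uint8, red, green, blue), "vfov" (degrees; the focal length in pixels is half the picture's height over the tangent of half this angle, whatever the lens; pixels are square), "cx", "cy" (the principal point, pixels), "origin" and "orientation" of the camera in the world. Camera axes: x right, y down, z forward; pixel columns grow to the right and rows downward; lengths in m; the calibration is good to about 2 mm. A picture is of the moment at which its call begins. There is no depth.
- order.hand_in(): hands the job in, once; it reports no verdict.
Trained networks look in the newest picture that a camera, given by its name, has taken for a name from the list of things; names that differ only in an ending like _2 or _b are one class to them, and where a whole thing is asked for, a point or a joint stands for the part that bears it (a point fixed in the world has none). Each returns a list of dicts, best first, with "confidence" (0 to 1); they miss things now and then, are a little off and sometimes report something else, mostly with a low value. They report only what shows in the picture. A call takes as long as a camera call. They do not tell look-alikes from the thing itself.
- spotter.recognise(camera, thing): "at" ([x, y, z] in m, in the coordinates of the camera as it stood for that picture, good to about 4 mm: the middle of the surface that is visible of it).
- spotter.tip_of(camera, thing): "at" ([x, y, z] in m, in the coordinates of the camera as it stood for that picture, good to about 4 mm: a listed point, or the origin of a listed thing).
The state is a dict: "time_s": time; "q": joint angles; "dq": joint speeds; "joint_efforts": joint torques, N m; "eef_pos": TCP position; "eef_rot": TCP orientation; "wrist_force": force on the tool from outside, world axes, zero at the start; "torque": the same for the moment, N m; "opening": opening from 0.0 (shut) to 1.0 (fully open).
Only numpy, scipy, OpenCV 4.12 (cv2) and the standard library are available. Lean on these libraries where they do the work, as an engineer would, in place of code of your own. Each camera call takes 0.05 s, during which the arm holds its last target. There are 200 camera calls.

## Task

Close up the vacuum manifold: take the thin perforated support sheet off its draining stand and lay it on the seal of the base, then stack the thick well plate on it, each let down over the locating pin and the upright wing fastener, long notch to the wing. Then turn the wing a quarter turn clockwise until its slot lines up with the two marks on the well plate and let go of it. Last, press with the fingers on the middle of the well plate until the seal is squeezed right down on the base, and finish while still holding it pressed, firmly but not hard (10 to 20 N), without disturbing the other labware.

Things in the scene. Friction and masses are not known exactly. Their poses are not given: they have to be found in the camera images.
- base: Fixed base, blue-grey: foot 200 x 96 x 10 mm under a chamber 160 long (x), 50 wide (y), flat deck 60 mm above the bench. Origin: centre of the foot's underside; z up. On the deck's centre line stand a 9 mm steel pin (x = -58 mm, tip 102 mm above the bench) and the wing (x = +52 mm). A hose barb, 34 mm up, reaches x = -112 mm. Free finger room along the chamber's long sides.
- seal_centre (a point): Middle of the base at the level of the unloaded seal's top, 65 mm above the bench (base x = y = 0), axes as the base's. The centre of a seated layer lies straight above it, within 3 mm, x axes the same way. The sheet's underside rests at this level, the well plate's 6 mm higher; their weight sinks the seal about 1 mm.
- seal (a joint): How far the black rubber ring on the deck is pressed down, m: 0 unloaded (5 mm proud of the deck), about 0.001 under both layers, 0.005 when the sheet is hard against the deck. Springy, 2.5 N per mm: about 10 N on the middle of the well plate squeezes it right down.
- wing_grip (a point): Centre of the upright aluminium wing, on its vertical turning axis, 103.5 mm above the bench. Wing 26 long (this point's x), 9 thick, 26 high (90.5 to 116.5 mm above the bench), black slot along its top, on a 9 mm shaft; pinch it across its thickness. The seated well plate's top is about 2.5 mm below its underside.
- wing (a joint): Turn of the wing, rad, growing clockwise seen from above: 0 open, its length along the base's x so that the layers' notches pass over it; 1.57 locked, crosswise over the well plate, slot in line with the plate's two marks; a stop at 1.62. Stiff (0.06 N m), stays where it is left.
- sheet_centre (a point): Centre (half-way up) of the loose support sheet: white plastic full of small holes, 140 long (its x) x 58 wide x 6 thick, 60 g, lying on a fixed steel draining stand (44 mm wide, 34 mm high) which its long sides overhang. Open notches 16 mm wide in both short ends: 33 mm deep at +x (for the wing), 19 mm deep at -x (for the pin). Can be gripped across its 58 mm width.
- wellplate_centre (a point): Centre (half-way up) of the loose well plate: light grey plastic, rows of slot-shaped wells and a plain strip across the middle, 140 long (its x) x 66 wide x 18 thick, 220 g, flat on the bench. Open notches 16 mm wide: 33 mm deep at +x (for the wing, a mark on each side), 19 mm at -x (for the pin). Can be gripped across its 66 mm width.
- tube_rack: Bystander: white rack 180 x 74 mm of capped tubes, 106 mm high; origin at the centre of its underside.
- buffer_bottle: Bystander: white bottle, 66 mm thick, 150 mm high; origin at the centre of its underside.
- beaker: Bystander: glass beaker, 68 mm wide, 85 mm high; origin at the centre of its underside.
Mind the look-alikes: they are no part of the job. What is meant by the part that bears sheet_centre is not turquoise, and is the smaller of those in its own colour. Of the things that look like the part that bears wellplate_centre, take the one that is farthest to the robot's left at the start.

How it is judged:
On the way, in this order (a step that is already met when the one before it is completed fails the run):
1. the support sheet lies flat on the seal, over pin and wing, let go (horizontal distance between sheet_centre and seal_centre below 0.006 m and z of sheet_centre in the frame of seal_centre below 0.0045 m and angle between the x axis of sheet_centre and the x axis of seal_centre, either way round below 0.12 rad and angle between sheet_centre's own z axis and vertical below 0.04 rad and contact force between the fingers and sheet below 0.2 N), for 0.2 s.
2. the well plate lies flat on the support sheet, let go (horizontal distance between each of wellplate_centre, sheet_centre and seal_centre below 0.006 m and z of wellplate_centre in the frame of seal_centre below 0.0165 m and angle between wellplate_centre's own z axis and vertical below 0.04 rad and contact force between the fingers and wellplate below 0.2 N), for 0.2 s.
3. the wing is turned to the marks and let go (value of joint wing above 1.37 rad and contact force between the fingers and wing below 0.2 N), for 0.1 s.
At the end, for the whole second after the job is handed in: Sheet and well plate lie stacked on the seal within 7 mm of centre and level (0.03 rad), the wing stands within 0.2 rad of its locked place, and the fingers press the well plate (over 4 N, and under 45 N through the stack) so that the seal is squeezed at least 4 mm of its 5 (value of joint wing above 1.37 rad and value of joint seal above 0.004 m and contact force between the fingers and wellplate above 4 N and contact force between wellplate and sheet below 45 N and horizontal distance between each of sheet_centre, wellplate_centre and seal_centre below 0.007 m and z of wellplate_centre in the frame of seal_centre below 0.0125 m and angle between wellplate_centre's own z axis and vertical below 0.03 rad); the arm keeps its last pose, push and grip.
It fails at once if the tube rack, bottle or beaker is moved by more than 25 mm (distance of any of tube_rack, buffer_bottle, beaker from where it was at the start of the episode above 0.025 m).
It also fails if it takes over 72 s, if anything falls off the work surface, if the arm or the gripper's body presses on something with over 40 N, if the wrist force passes 120 N, or if a joint passes its speed limit or range.

## Working session

There is one attempt and no reset: what is moved stays moved. The work goes in short steps, Python scripts to look and compute and a shell command to move; the robot and the scene stay as the last step left them, time stands still between calls to the robot, and variables do not carry over. Pictures are saved under pics/ and viewed, about 8 in all and at most 12, crops included, and the job is handed in when it is done.

```bash
mkdir -p pics; cat > h.py <<'E'
import numpy as np, cv2
from scipy.spatial.transform import Rotation as R
from bench import monitor, imaging, order, spotter, ctrl
def rot(c): q=c["orientation"]; return R.from_quat([q[1],q[2],q[3],q[0]]).as_matrix()
def f(c): return c["img"].shape[0]/2/np.tan(np.radians(c["vfov"])/2)
def w(c,p): return rot(c)@np.array(p)+np.array(c["origin"])
def px(c,P):
    p=rot(c).T@(np.array(P)-c["origin"]); return p[:2]/p[2]*f(c)+[c["cx"],c["cy"]]
def ray(c,u,v,z):
    d=rot(c)@np.array([(u-c["cx"])/f(c),(v-c["cy"])/f(c),1]); o=np.array(c["origin"]); return o+d*(z-o[2])/d[2]
def save(c,n,crop=None,s=1):
    im=c["img"][:,:,::-1]
    if crop: a,b,x,y=crop; im=im[b:y,a:x]
    cv2.imwrite("pics/"+n,cv2.resize(im,None,fx=s,fy=s,interpolation=cv2.INTER_CUBIC))
E
python3 - <<'E'
from h import *
for n in ["top","side"]:
    c=imaging.camera(n); save(c,n+"0.png",None,1.25); print(n,c["origin"],c["vfov"],c["cx"],c["cy"],rot(c).round(2).tolist())
    for t in ["base","wing_grip","sheet_centre","wellplate_centre","tube_rack","buffer_bottle","beaker","seal_centre"]:
        for fn in ([spotter.tip_of]):
            for d in fn(n,t): 
                W=w(c,d["at"]); print(t,round(d["confidence"],2),W.round(3),px(c,W).round())
o=monitor.get_obs(); print(o, ctrl.tcp_to_grasp)
E
```

```text
top [0.43998192 0.02525121 1.22542052] 51.41887448873942 324.9780192326843 199.5901980453823 [[-0.0, -1.0, 0.07], [-1.0, 0.0, -0.01], [0.01, -0.07, -1.0]]
base 0.98 [0.518 0.008 0.002] [328. 203.]
wing_grip 0.5 [0.573 0.007 0.108] [329. 180.]
sheet_centre 0.97 [ 0.496 -0.269  0.039] [425. 209.]
sheet_centre 0.83 [ 0.278 -0.266  0.002] [423. 284.]
sheet_centre 0.73 [ 0.404 -0.448  0.007] [484. 241.]
wellplate_centre 0.97 [0.57  0.247 0.013] [247. 185.]
wellplate_centre 0.63 [0.395 0.18  0.007] [270. 245.]
tube_rack 0.78 [0.563 0.447 0.   ] [180. 188.]
buffer_bottle 0.76 [ 0.587 -0.456  0.004] [485. 179.]
beaker 0.72 [0.772 0.028 0.   ] [322. 118.]
seal_centre 0.64 [0.519 0.003 0.068] [330. 201.]
seal_centre 0.28 [ 0.496 -0.269  0.041] [426. 209.]
side [-0.24848462  0.72143623  0.73273314] 55.956539845706644 319.61049950334916 201.52877284247418 [[-0.68, -0.37, 0.63], [-0.73, 0.36, -0.58], [-0.02, -0.86, -0.51]]
base 0.7 [0.519 0.01  0.001] [323. 228.]
wing_grip 0.51 [0.571 0.012 0.101] [312. 197.]
sheet_centre 0.69 [ 0.281 -0.27   0.003] [431. 223.]
wellplate_centre 0.85 [0.576 0.253 
[... 295 characters left out ...]
0.009 0.066] [324. 212.]
{'time_s': 0.9, 'q': array([-1.38030042e+00,  1.80737486e-01,  1.60698627e+00,  7.15666646e-07,
        1.35382051e+00, -2.06314289e-01]), 'dq': array([ 0.00117013,  0.00020929, -0.00127542,  0.00125689, -0.00077746,
        0.00088713]), 'joint_efforts': array([-9.64940737e-04, -4.44844902e+01, -3.51681447e+01, -1.90722690e-04,
        7.86264263e-04, -8.58484697e-06]), 'eef_pos': array([ 0.22223762, -0.53033759,  0.23133029]), 'eef_rot': array([2.41964473e-05, 9.80382204e-01, 1.97105892e-01, 1.58077640e-07]), 'wrist_force': array([ 0.05147949,  0.64866953, -0.51605842]), 'torque': array([ 0.02831814, -0.02046635, -0.02938044]), 'opening': 1.0017727930736886} 0.0187
```

```bash
python3 - <<'E'
from h import *
c=imaging.camera("top"); save(c,"top1.png",(140,80,540,320),2)
np.save("top.npy",c["img"])
E
```

```text
(no output)
```

View pics/top1.png

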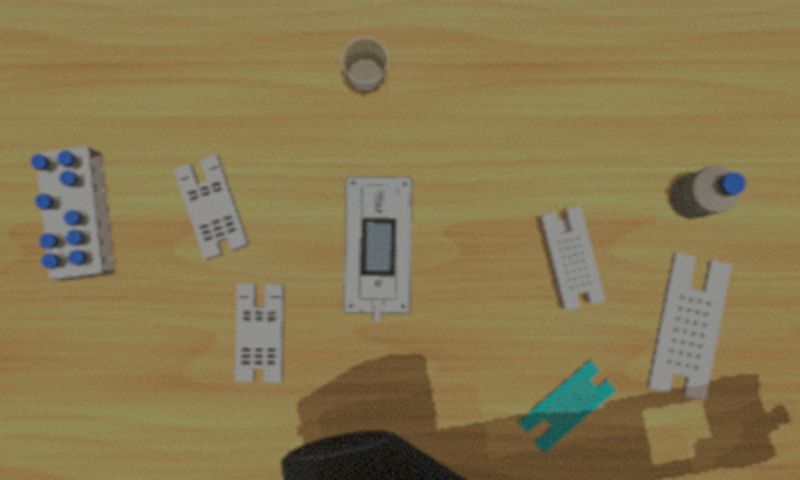

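View pics/side0.png

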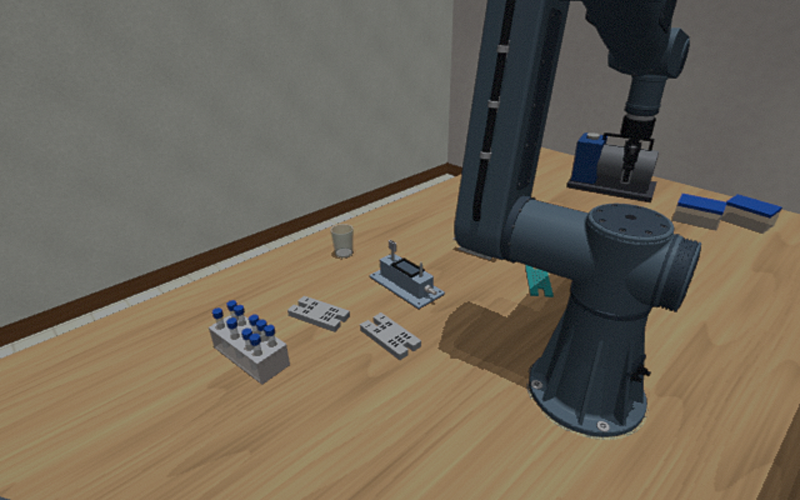

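```bash
cat >> h.py <<'E'
def rect(c,u,v,z,rad=45,smax=70,vmin=90):
    """white/grey blob containing (u,v): centre, yaw mod pi, sizes at height z"""
    hsv=cv2.cvtColor(c["img"],cv2.COLOR_RGB2HSV); m=((hsv[:,:,1]<smax)&(hsv[:,:,2]>vmin)).astype(np.uint8)
    m=cv2.morphologyEx(m,cv2.MORPH_CLOSE,np.ones((5,5)))
    n,l=cv2.connectedComponents(m); u,v=int(u),int(v)
    k=np.bincount(l[v-6:v+7,u-6:u+7].ravel(),minlength=n); k[0]=0; L=k.argmax()
    cs=max(cv2.findContours((l==L).astype(np.uint8),cv2.RETR_EXTERNAL,cv2.CHAIN_APPROX_NONE)[0],key=cv2.contourArea)
    P=np.array([ray(c,a,b,z)[:2] for a,b in cs[:,0]])*1000
    (x,y),(a,b),t=cv2.minAreaRect(P.astype(np.float32))
    if b>a:a,b,t=b,a,t+90
    return x,y,a,b,(t+90)%180-90
E
python3 - <<'E'
from h import *
c=imaging.camera("top")
for u,v,z in [(426,209,.040),(485,242,.02),(246,184,.018),(270,246,.018),(329,202,.01)]: print(u,v,np.round(rect(c,u,v,z),1))
a=c["img"][160:295,395:520]; b=c["img"][150:285,215:340]
cv2.imwrite("pics/conf.png",cv2.resize(np.hstack([a,b])[:,:,::-1],None,fx=3.2,fy=3.2,interpolation=cv2.INTER_CUBIC))
E
```

```text
426 209 [ 498.  -269.9  141.8   63.3   12.8]
485 242 [ 400.4 -443.5  201.    86.4  -12.9]
246 184 [575.1 251.7 143.1  69.7  19. ]
270 246 [ 3.920e+02  1.799e+02  1.379e+02  6.890e+01 -2.000e-01]
329 202 [ 5.140e+02  7.900e+00  2.116e+02  9.680e+01 -4.000e-01]
```

View pics/conf.png

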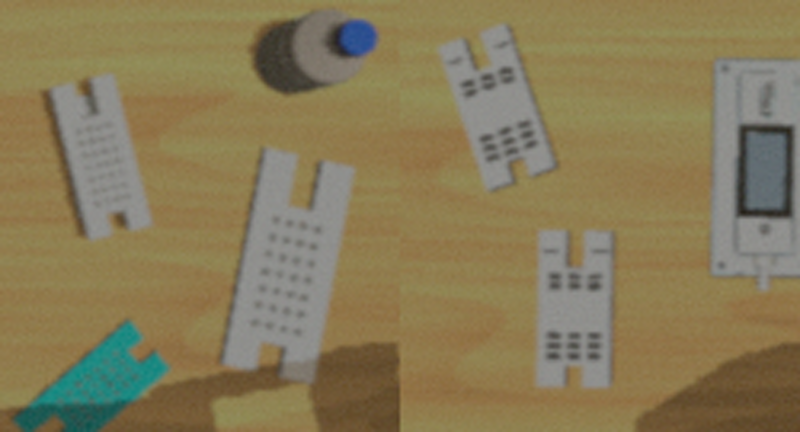

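Sheet candidates are the white ones at (426,209) and (485,242) and the turquoise one at (424,284). The small white one at (426,209), 142x63 mm and at stand height, is meant. Plate candidates are at (246,184), y=0.25, and (270,246), y=0.18. The first is farther left, so I take that one. The crop shows long notches towards world +x on both parts and on the wing end of the base, so no half turn is needed.

```bash
python3 -m pendant '[[[34,32,0,-1.25,85],[34,32,0,-1.25,85],[34,32,0,-1.25,85],[34,32,0,-1.25,85],[34,32,0,-1.25,85],[34,32,0,-1.25,85],[33,33,0,-1.25,85],[33,34,0,-1.25,85]]]' | tail -c 600; python3 -m pendant '[[[0,0,-20,0,85],[0,0,-20,0,85],[0,0,0,0,85]]]' | tail -c 600
python3 - <<'E'
from h import *
c=imaging.camera("wrist"); save(c,"w1.png"); print(c["origin"],rot(c).round(2).tolist())
for d in spotter.tip_of("wrist","sheet_centre"):
    W=w(c,d["at"]); p=px(c,W); print(d["confidence"],W.round(4),p.round()); 
    try: print(np.round(rect(c,p[0],p[1],.040),1))
    except Exception as e: print(e)
print(np.round(px(c,[.498,-.27,.04])))
E
```

```text
time_s: 2.0
eef_pos: [0.4933, -0.2702, 0.2314]
eef_rot: [0.0, 0.994, 0.111, 0.0]
wrist_force: [0.0, -0.4, -1.0]
opening: 0.995
time_s: 2.38
eef_pos: [0.4914, -0.2704, 0.1896]
eef_rot: [-0.001, 0.994, 0.111, -0.001]
wrist_force: [-0.3, 0.1, -0.0]
opening: 0.991
[ 0.57277889 -0.25121531  0.33201489] [[0.22, -0.92, -0.32], [-0.98, -0.21, -0.07], [-0.0, 0.33, -0.95]]
0.97 [ 0.4964 -0.2659  0.0357] [315. 177.]
[ 495.9 -269.3  140.7   58.8   13.3]
0.75 [ 0.2816 -0.265   0.0025] [282. 314.]
[ 319.1 -265.4    0.     0.     0. ]
0.71 [ 0.4009 -0.4464 -0.0019] [432. 266.]
[ 450.7 -433.7  110.8   79.5  -12.8]
[320. 177.]
```

View pics/w1.png

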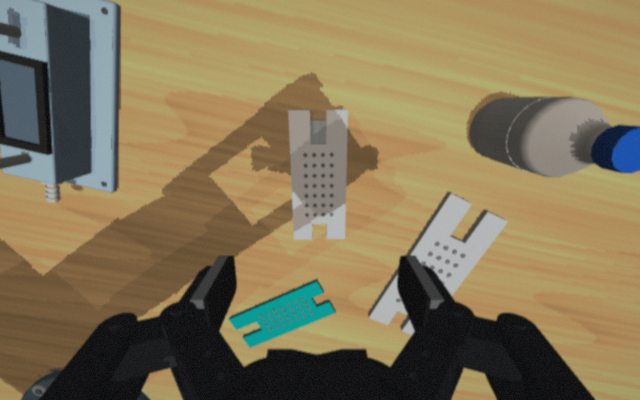

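Wrist picture: the sheet is clear at (318,175), 140.7x58.8 mm, as it should be, deep notch up. Next I descend and grip it.

```bash
python3 -m pendant '[[[-1,0,-35,0.5,85],[0,0,-35,0,85],[0,0,-35,0,85],[0,0,-30,0,85],[0,0,-20,0,85],[0,0,-12,0,85],[0,0,-4,0,85],[0,0,0,0,85]]]' | tail -c 300; python3 -m pendant '[[[0,0,0,0,40],[0,0,0,0,40],[0,0,0,0,40],[0,0,0,0,40],[0,0,0,0,40],[0,0,0,0,40]]]'|tail -c 300;  python3 -m pendant '[[[0,0,5,0,40],[0,0,15,0,40],[0,0,30,0,40],[0,0,40,0,40],[0,0,40,0,40],[0,0,10,0,40],[0,0,0,0,40]]]'|tail -c 300
python3 - <<'E'
from h import *
c=imaging.camera("wrist"); save(c,"w2.png",None,1)
for d in spotter.tip_of("wrist","sheet_centre")[:2]:
    W=w(c,d["at"]); print(d["confidence"],W.round(4),px(c,W).round())
E
```

```text
time_s: 3.48
eef_pos: [0.4917, -0.2718, 0.021]
eef_rot: [0.0, 0.993, 0.115, 0.0]
wrist_force: [0.9, 0.3, 0.0]
opening: 0.996
time_s: 4.22
eef_pos: [0.4919, -0.2718, 0.0216]
eef_rot: [0.001, 0.993, 0.115, 0.001]
wrist_force: [-1.2, 1.7, 4.7]
opening: 0.658
time_s: 5.1
eef_pos: [0.4914, -0.2715, 0.1609]
eef_rot: [0.001, 0.993, 0.115, 0.0]
wrist_force: [1.1, -0.2, -0.8]
opening: 0.662
0.94 [ 0.4948 -0.2683  0.176 ] [315. 265.]
0.87 [ 3.995e-01 -4.470e-01  4.000e-04] [438. 282.]
```

View pics/w2.png

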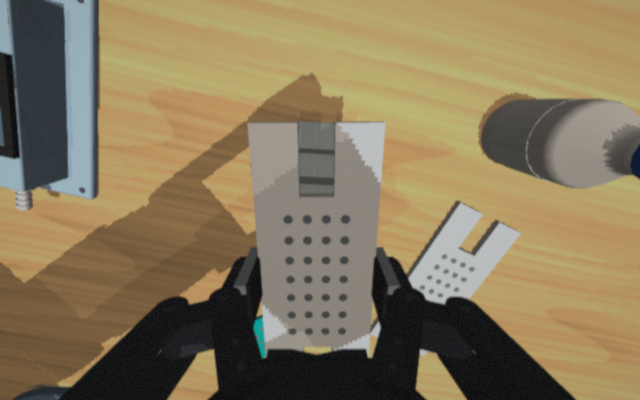

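Sheet is held (front edge at row 122, columns 248–385). I compute its offset in the hand, move part way, and look at the base.

```bash
python3 -m pendant '[[[0,15,10,-2.5,40],[0,25,15,-2.5,40],[0,30,15,-2.5,40],[0,30,10,-2.5,40],[0,25,0,-2,40],[0,15,0,-1,40],[0,0,0,0,40],[0,0,0,0,40]]]'|tail -c 300
python3 - <<'E'
from h import *
c=imaging.camera("wrist"); save(c,"w3.png",None,1); o=monitor.get_obs(); p=o["eef_pos"]; print(p, 2*np.degrees(np.arctan2(o["eef_rot"][2],o["eef_rot"][1])))
print("f",f(c),c["cx"],c["cy"])
for t in ["sheet_centre","base","wing_grip","seal_centre"]:
  for d in spotter.tip_of("wrist",t)[:2]:
    W=w(c,d["at"]); print(t,d["confidence"],W.round(4),px(c,W).round())
E
```

```text
time_s: 6.2
eef_pos: [0.4908, -0.1316, 0.2093]
eef_rot: [-0.0, 1.0, 0.002, -0.001]
wrist_force: [0.3, 0.2, 0.1]
opening: 0.654
[ 0.49095776 -0.13183297  0.20953759] 0.2204222172985829
f 286.4654560213439 316.53716577565973 198.90788252218474
sheet_centre 0.66 [ 0.3975 -0.449  -0.0042] [548. 237.]
sheet_centre 0.63 [ 0.4948 -0.1311  0.2241] [318. 264.]
base 0.7 [ 0.518   0.0098 -0.0011] [203. 148.]
wing_grip 0.82 [0.5718 0.0097 0.1036] [147. 102.]
seal_centre 0.59 [0.5705 0.0092 0.1054] [146. 104.]
seal_centre 0.56 [0.5131 0.0109 0.0616] [179. 162.]
```

View pics/w3.png

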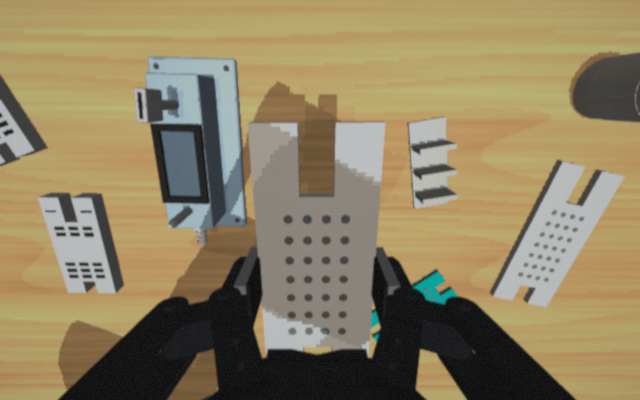

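Base is at left. I read off foot corners (149,57), (237,60), (245,225), wing top (142,104), pin tip about (190,209) and ring corners (157,126), (204,124), (208,201), (166,203). Now the positions.

```bash
python3 - <<'E'
from h import *
c=imaging.camera("wrist"); im=c["img"]
z=.0105
g=cv2.cvtColor(im,cv2.COLOR_RGB2GRAY)
a=cv2.resize(im[40:250,120:400],None,fx=2.8,fy=2.8,interpolation=cv2.INTER_CUBIC)
cv2.imwrite("pics/w4.png",a[:,:,::-1])
for n,u,v,z in [("ftl",149,57,.01),("ftr",237,60,.01),("fbr",245,225,.01),("wing",142,104,.1165),("pin",191,209,.102),("r1",157,126,.065),("r2",204,124,.065),("r3",208,201,.065),("r4",166,203,.065),("sheetL",248.5,122.5,.228),("sheetR",385,122.5,.228)]: print(n,(ray(c,u,v,z)*1000).round(1))
# dark ring
m=(g<60).astype(np.uint8); n,l,s,ce=cv2.connectedComponentsWithStats(m[110:215,140:220])
for i in range(1,n):
    if s[i,4]>200:
        q=np.argwhere(l==i)[:,::-1]+[140,110]; P=np.array([ray(c,*k,.065)[:2] for k in q],np.float32)*1000
        print(s[i],cv2.minAreaRect(P))
E
```

```text
ftl [618.3  51.1  10. ]
ftr [615.5 -43.9  10. ]
fbr [420.1 -37.1  10. ]
wing [571.3   6.3 116.5]
pin [477.8 -12.9 102. ]
r1 [550.3  25.6  65. ]
r2 [552.3 -20.6  65. ]
r3 [472.7 -14.9  65. ]
r4 [470.3  30.3  65. ]
sheetL [ 565.4 -101.8  228. ]
sheetR [ 565.5 -159.4  228. ]
[  63    0   17  105 1143] ((511.5588684082031, -25.566686630249023), (12.743227005004883, 107.85908508300781), 88.66712951660156)
[  12   15   57   78 1572] ((511.1148986816406, 7.76756477355957), (48.95289993286133, 79.76000213623047), 88.4786148071289)
```

View pics/w4.png

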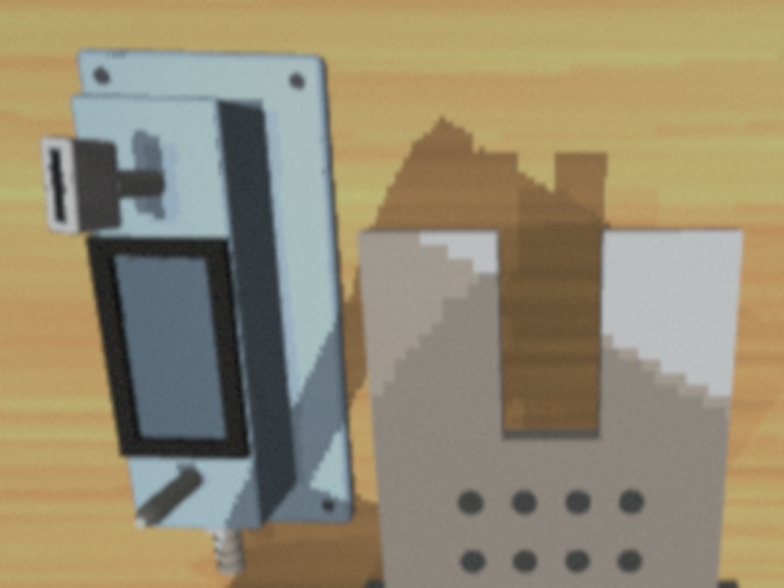

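```bash
python3 - <<'E'
from h import *
c=imaging.camera("wrist")
def q(n,x,y,z): P=ray(c,120+(x-.5)/2.8,40+(y-.5)/2.8,z)*1000; print(n,P.round(1)); return P
W=np.mean([q("w",*k,.1165) for k in [(43,138),(78,140),(84,232),(62,233)]],axis=0); print("wing",W)
P=q("pin",151,517,.102)
q("pinbase",187,474,.06); q("shaft",160,182,.0755)
d=W-P; print("dist",np.hypot(*d[:2]),"yaw",np.degrees(np.arctan2(d[1],d[0])))
for z,k in [(.01,(79,50)),(.01,(324,58)),(.01,(352,520)),(.06,(73,97)),(.06,(217,100)),(.06,(262,527)),(.06,(136,524)),(.065,(88,239)),(.065,(229,239)),(.065,(249,457)),(.065,(122,455)),(.228,(358,231)),(.228,(742,231))]: q("pt",*k,z)
c=imaging.camera("side")
for t in ["base","wing_grip","seal_centre"]:
  for d in spotter.tip_of("side",t)[:1]: print(t,d["confidence"],w(c,d["at"]).round(4))
save(c,"s5.png",(280,170,440,270),5)
E
```

```text
w [582.2   9.6 116.5]
w [5.817e+02 1.000e-01 1.165e+02]
w [557.2   3.  116.5]
w [556.9   9.3 116.5]
wing [569.49282701   5.49765967 116.5       ]
pin [461.9   6.  102. ]
pinbase [461.5  11.8  60. ]
shaft [570.2  -1.8  75.5]
dist 107.60125921451932 yaw -0.2454710420304275
pt [617.6  52.4  10. ]
pt [615.  -42.1  10. ]
pt [419.4 -37.6  10. ]
pt [597.   30.4  60. ]
pt [596.2 -17.9  60. ]
pt [438.8 -14.9  60. ]
pt [440.   35.3  60. ]
pt [551.1  31.2  65. ]
pt [551.2 -18.   65. ]
pt [470.4 -15.3  65. ]
pt [471.1  33.   65. ]
pt [ 565.5 -101.4  228. ]
pt [ 565.6 -159.2  228. ]
base 0.81 [ 0.5172  0.0082 -0.0006]
wing_grip 0.59 [0.5705 0.0097 0.1019]
seal_centre 0.88 [0.5165 0.0073 0.0634]
```

```bash
python3 -m pendant '[[[4,20,0,-0.5,40],[4,30,0,-0.5,40],[4,30,0,-0.5,40],[4,30,0,0,40],[4,20,-15,0,40],[2.5,8,-25,0,40],[0,0,-20,0,40],[0,0,0,0,40]]]'|tail -c 300
python3 - <<'E'
from h import *
c=imaging.camera("wrist"); save(c,"w5.png",(190,90,450,290),3); o=monitor.get_obs(); print(o["eef_pos"],c["origin"],2*np.degrees(np.arctan2(o["eef_rot"][2],o["eef_rot"][1])))
E
```

```text
time_s: 7.75
eef_pos: [0.5124, 0.0071, 0.1488]
eef_rot: [-0.0, 1.0, -0.011, -0.002]
wrist_force: [0.5, -0.4, 0.4]
opening: 0.66
[0.51335493 0.00678316 0.15002386] [0.59599105 0.00615401 0.29104564] -1.2603114411157466
```

View pics/w5.png

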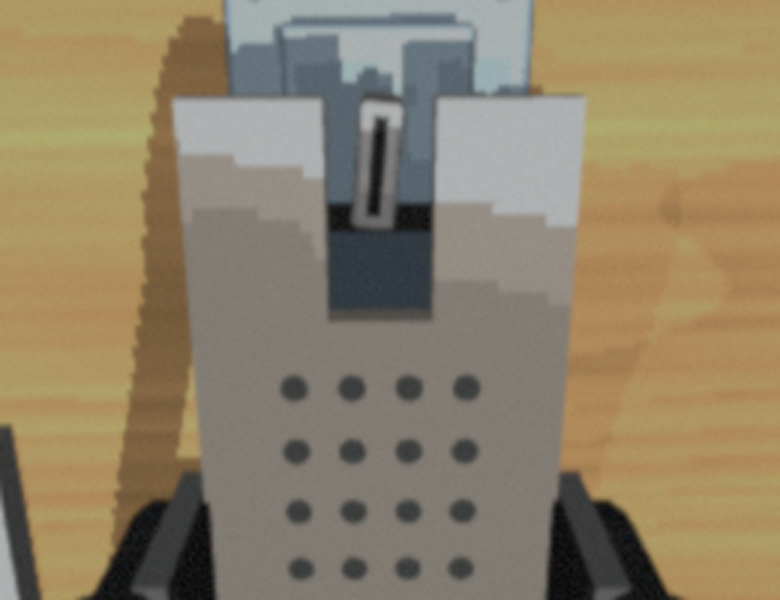

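```bash
python3 - <<'E'
from h import *
c=imaging.camera("wrist")
def q(x,y,z): return ray(c,190+(x-1)/3,90+(y-1)/3,z)*1000
W=[q(*k,.1165) for k in [(361,98),(403,98),(394,228),(351,226)]]; W=np.array(W); print(W.round(1)); m=W.mean(0); d=W[0]+W[1]-W[2]-W[3]; print("wing",m,np.degrees(np.arctan2(d[1],d[0])))
for k in [(173,97),(322,97),(436,97),(584,97),(329,310),(432,310)]: print("sheet",q(*k,.1675).round(1))
for k in [(278,25),(474,25)]: print("deck edge",q(*k,.060).round(1))
for k in [(325,205),(432,205)]: print("ring",q(*k,.065).round(1))
c=imaging.camera("top"); save(c,"t6.png",(270,130,390,250),5)
c=imaging.camera("side"); save(c,"s6.png",(230,100,430,250),4)
E
```

```text
[[584.2  10.3 116.5]
 [584.    2.  116.5]
 [557.8   4.2 116.5]
 [558.4  13.2 116.5]]
wing [571.08346046   7.41603895 116.5       ] -5.649145302553575
sheet [588.5  35.5 167.5]
sheet [588.   14.5 167.5]
sheet [587.7  -1.5 167.5]
sheet [587.2 -22.4 167.5]
sheet [556.5  14.9 167.5]
sheet [556.2  -0.9 167.5]
deck edge [598.7  32.3  60. ]
deck edge [597.5 -17.7  60. ]
ring [553.1  22.   65. ]
ring [552.4  -6.5  65. ]
```

View pics/s6.png

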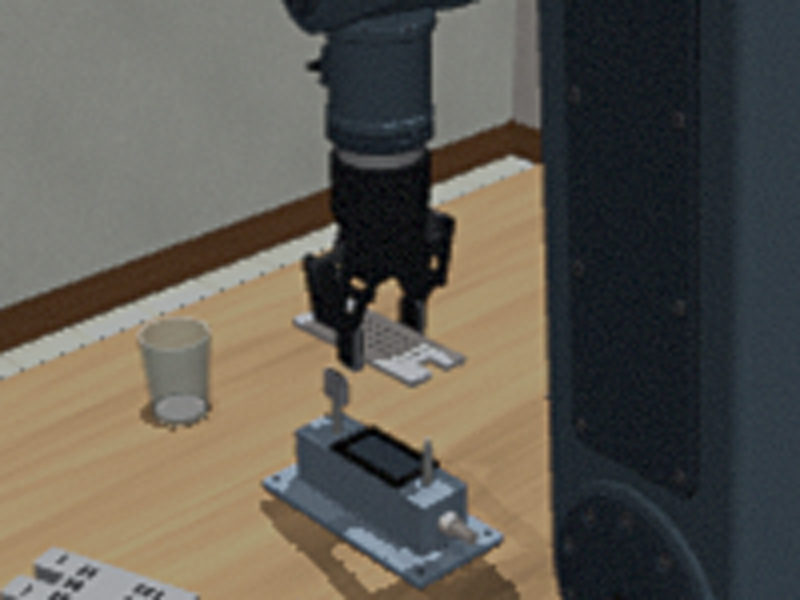

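Relative to the wing and deck the sheet is off by about (0.7, 0.6) mm, yaw agrees, and the side view shows it level. I lower it in two stages and watch the force.

```bash
python3 -m pendant '[[[0.7,0.6,-15,0,40],[0,0,-15,0,40],[0,0,-15,0,40],[0,0,-12,0,40],[0,0,-10,0,40],[0,0,-10,0,40],[0,0,0,0,40],[0,0,0,0,40]]]'|tail -c 300;python3 -m pendant '[[[0,0,-8,0,40],[0,0,-6,0,40],[0,0,-3,0,40],[0,0,-2,0,40],[0,0,0,0,40],[0,0,0,0,40]]]'|tail -c 300
python3 - <<'E'
from h import *
print(monitor.get_obs()["eef_pos"])
E
```

```text
time_s: 8.95
eef_pos: [0.5147, 0.0072, 0.0736]
eef_rot: [0.0, 1.0, -0.011, 0.0]
wrist_force: [0.6, 0.3, -1.0]
opening: 0.657
time_s: 9.7
eef_pos: [0.5146, 0.0072, 0.0544]
eef_rot: [0.0, 1.0, -0.011, 0.0]
wrist_force: [0.4, -0.3, 0.2]
opening: 0.659
[0.51460171 0.00722811 0.05444951]
```

```bash
python3 -m pendant '[[[0,0,-1,0,40],[0,0,-1,0,40],[0,0,0,0,40],[0,0,0,0,85],[0,0,0,0,85],[0,0,0,0,85],[0,0,0,0,85]]]'|tail -c 300
python3 -m pendant '[[[0,0,10,0,85],[0,0,20,0,85],[0,0,35,0,85],[0,0,40,0,85],[0,0,40,0,85],[0,0,0,0,85],[0,0,0,0,85]]]'|tail -c 300
python3 - <<'E'
from h import *
c=imaging.camera("wrist"); save(c,"w7.png",None,1.25); print(monitor.get_obs()["eef_pos"])
for t in ["sheet_centre","wing_grip","wellplate_centre"]:
  for d in spotter.tip_of("wrist",t)[:2]:
    W=w(c,d["at"]); print(t,d["confidence"],W.round(4),px(c,W).round())
E
```

```text
time_s: 10.58
eef_pos: [0.5144, 0.0073, 0.0523]
eef_rot: [-0.0, 1.0, -0.011, 0.0]
wrist_force: [0.1, -0.3, 0.2]
opening: 0.997
time_s: 11.45
eef_pos: [0.5142, 0.0073, 0.1973]
eef_rot: [0.0, 1.0, -0.011, 0.0]
wrist_force: [-0.5, -1.1, -0.4]
opening: 0.995
[0.51371275 0.00741472 0.19652265]
sheet_centre 0.86 [0.518  0.0089 0.0658] [316. 185.]
sheet_centre 0.63 [ 0.2822 -0.2655  0.0019] [507. 323.]
wing_grip 0.65 [0.5728 0.0091 0.1053] [314. 133.]
wellplate_centre 0.65 [0.5701 0.2542 0.0139] [ 95. 132.]
wellplate_centre 0.57 [0.3892 0.1824 0.0077] [189. 268.]
```

View pics/w7.png

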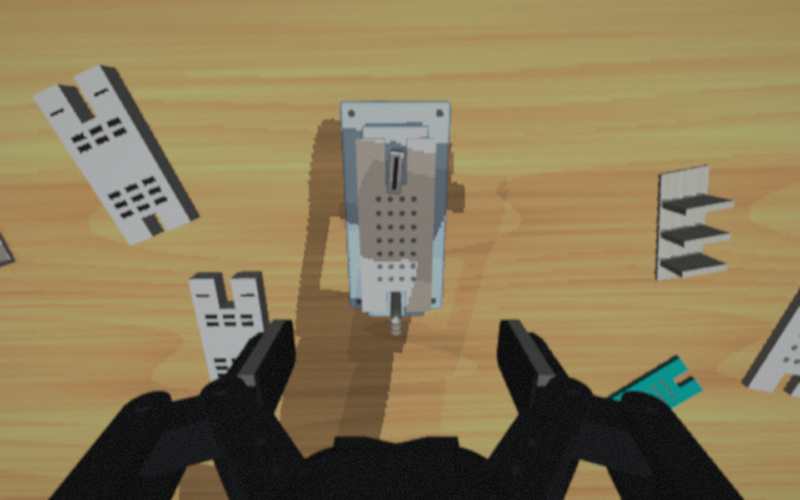

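Sheet is seated: both notches lie over the wing (395,170) and pin (395,297), flat, detector z 0.066. Now over to the well plate.

```bash
python3 -m pendant '[[[7,25,0,2.5,85],[7,35,0,2.5,85],[7,35,0,2.5,85],[7,35,0,2.5,85],[7,35,0,2.5,85],[7,35,0,2.5,85],[7,28,0,2.5,85],[6,15,0,2.8,85]]]'|tail -c 300
python3 -m pendant '[[[0,0,0,0,85],[0,0,0,0,85]]]'|tail -c 300
python3 - <<'E'
from h import *
c=imaging.camera("wrist"); save(c,"w8.png",None,1.25); o=monitor.get_obs();print(o["eef_pos"],2*np.degrees(np.arctan2(o["eef_rot"][2],o["eef_rot"][1])))
for t in ["wellplate_centre"]:
  for d in spotter.tip_of("wrist",t)[:2]:
    W=w(c,d["at"]); p=px(c,W); print(t,d["confidence"],W.round(4),p.round())
    for vm in (90,130,150): print(np.round(rect(c,p[0],p[1],.018,vmin=vm),1))
E
```

```text
time_s: 12.65
eef_pos: [0.569, 0.2515, 0.1962]
eef_rot: [0.0, 0.986, 0.167, -0.001]
wrist_force: [0.2, -0.1, -0.2]
opening: 0.996
time_s: 12.9
eef_pos: [0.5692, 0.2493, 0.1969]
eef_rot: [0.0, 0.986, 0.165, -0.0]
wrist_force: [-0.4, 0.1, 0.9]
opening: 0.997
[0.56932124 0.24921779 0.19706808] 18.951064676238044
wellplate_centre 0.96 [0.5735 0.2556 0.0091] [314. 170.]
[573.  253.5 139.9  67.4  19.2]
[483.4 217.7 998.3 532.5 -71. ]
[483.4 217.7 998.3 532.5 -71. ]
wellplate_centre 0.67 [0.3903 0.1857 0.0051] [319. 305.]
[393.8 181.5 149.7  66.5  -0.7]
[483.4 217.7 998.3 532.5 -71. ]
[483.4 217.7 998.3 532.5 -71. ]
```

```bash
python3 -m pendant '[[[3.5,3.5,-40,0.2,85],[0,0,-40,0,85],[0,0,-40,0,85],[0,0,-35,0,85],[0,0,-20,0,85],[0,0,-12,0,85],[0,0,-5,0,85],[0,0,0,0,85]]]' | tail -c 300; python3 -m pendant '[[[0,0,-3,0,85],[0,0,-3,0,85],[0,0,0,0,85]]]'|tail -c 300
```

```text
time_s: 14.0
eef_pos: [0.5735, 0.2539, 0.006]
eef_rot: [-0.0, 0.986, 0.167, 0.001]
wrist_force: [-0.0, 0.6, -0.3]
opening: 0.999
time_s: 14.38
eef_pos: [0.5728, 0.2538, -0.0008]
eef_rot: [-0.0, 0.986, 0.167, -0.0]
wrist_force: [-0.3, -0.1, -0.0]
opening: 0.995
```

```bash
python3 -m pendant '[[[0,0,-1,0,50],[0,0,0,0,50],[0,0,0,0,50],[0,0,0,0,50],[0,0,0,0,50],[0,0,0,0,50]]]'|tail -c 300;  python3 -m pendant '[[[0,0,5,0,50],[0,0,15,0,50],[0,0,30,0,50],[0,0,40,0,50],[0,0,45,0,50],[0,0,30,0,50],[0,0,0,0,50]]]'|tail -c 300
python3 - <<'E'
from h import *
c=imaging.camera("wrist"); save(c,"w9.png",None,1.25); o=monitor.get_obs();print(o["eef_pos"],2*np.degrees(np.arctan2(o["eef_rot"][2],o["eef_rot"][1])))
for d in spotter.tip_of("wrist","wellplate_centre")[:2]:
    W=w(c,d["at"]); p=px(c,W); print(d["confidence"],W.round(4),p.round())
E
```

```text
time_s: 15.12
eef_pos: [0.5734, 0.2539, -0.0012]
eef_rot: [-0.0, 0.986, 0.167, 0.001]
wrist_force: [0.3, -1.2, 5.3]
opening: 0.752
time_s: 16.0
eef_pos: [0.5748, 0.2543, 0.167]
eef_rot: [-0.0, 0.986, 0.167, 0.003]
wrist_force: [-0.2, 0.2, -2.2]
opening: 0.75
[0.57337518 0.25391401 0.16433283] 19.237104876677673
0.59 [0.5727 0.2577 0.1822] [312. 273.]
```

```bash
python3 -m pendant '[[[-6,-20,5,-2.5,50],[-6,-32,0,-2.5,50],[-7,-35,0,-2.5,50],[-7,-35,0,-2.6,50],[-7,-35,0,-2.6,50],[-7,-35,0,-2.6,50],[-7,-32,0,-2.6,50],[-7,-23,0,-2.7,50]]]'|tail -c 300
python3 -m pendant '[[[0,0,-5,0,50],[0,0,-15,0,50],[0,0,-3,0,50],[0,0,0,0,50],[0,0,0,0,50]]]'|tail -c 300
python3 - <<'E'
from h import *
c=imaging.camera("wrist"); save(c,"w10.png",(190,90,450,290),3); o=monitor.get_obs();print(o["eef_pos"],2*np.degrees(np.arctan2(o["eef_rot"][2],o["eef_rot"][1])))
E
```

```text
time_s: 17.1
eef_pos: [0.517, 0.0048, 0.1668]
eef_rot: [-0.0, 1.0, -0.014, -0.002]
wrist_force: [-0.1, -0.5, -1.8]
opening: 0.752
time_s: 17.73
eef_pos: [0.5192, 0.0072, 0.1454]
eef_rot: [0.0, 1.0, -0.011, 0.0]
wrist_force: [-1.0, 0.6, -2.1]
opening: 0.754
[0.51926201 0.0070714  0.14558889] -1.323868223190286
```

View pics/w10.png

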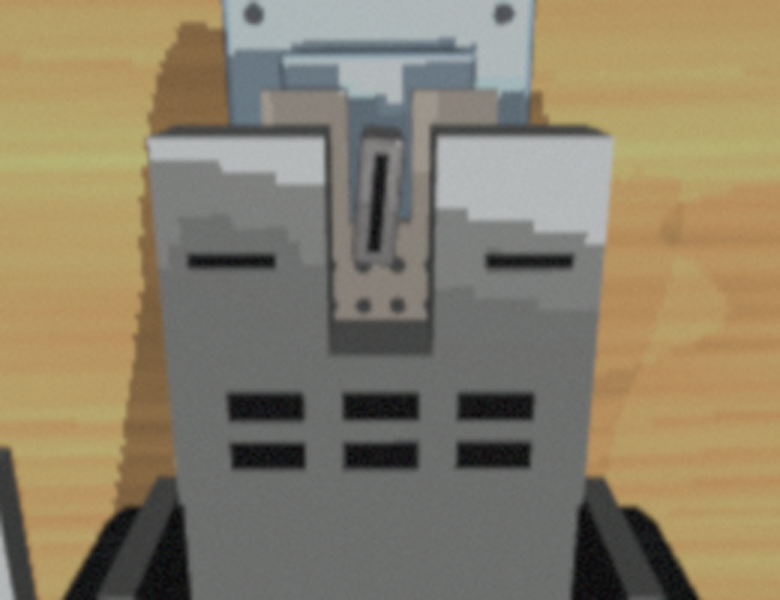

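Plate is level and square. Wing top corners are about (362,135), (402,138), (393,263), (355,262). Plate front edge is at row 137, columns 150–611. Sheet front edge is at row 91, columns 262–497.

```bash
python3 - <<'E'
from h import *
c=imaging.camera("wrist")
def q(x,y,z): return ray(c,190+(x-1)/3,90+(y-1)/3,z)*1000
W=np.array([q(*k,.1165) for k in [(362,135),(403,138),(394,263),(355,262)]]); m=W.mean(0); d=W[0]+W[1]-W[2]-W[3]; print("wing",m.round(1),np.degrees(np.arctan2(d[1],d[0])))
for z in (.165,.170): print("plate",z,[q(*k,z).round(1).tolist() for k in [(150,138),(611,138),(329,322),(432,322)]])
print("sheet",[q(*k,.0705).round(1).tolist() for k in [(261,91),(498,91)]])
E
```

```text
wing [570.3   7.5 116.5] -5.062782181979186
plate 0.165 [[589.0, 39.1, 165.0], [587.4, -25.8, 165.0], [561.1, 15.1, 165.0], [560.7, -0.5, 165.0]]
plate 0.17 [[589.6, 37.7, 170.0], [588.0, -24.6, 170.0], [562.8, 14.7, 170.0], [562.4, -0.2, 170.0]]
sheet [[589.5, 35.9, 70.5], [588.1, -22.0, 70.5]]
```

```bash
python3 -m pendant '[[[0.3,0.4,-15,0,50],[0,0,-15,0,50],[0,0,-12,0,50],[0,0,-12,0,50],[0,0,-10,0,50],[0,0,-6,0,50],[0,0,0,0,50],[0,0,0,0,50]]]'|tail -c 300;python3 -m pendant '[[[0,0,-2,0,50],[0,0,-1.5,0,50],[0,0,-1,0,50],[0,0,-0.5,0,50],[0,0,0,0,50]]]'|tail -c 300
```

```text
time_s: 18.82
eef_pos: [0.5196, 0.0071, 0.0757]
eef_rot: [0.0, 1.0, -0.012, 0.0]
wrist_force: [0.2, -0.6, -1.0]
opening: 0.754
time_s: 19.45
eef_pos: [0.5192, 0.0072, 0.0703]
eef_rot: [-0.0, 1.0, -0.012, -0.0]
wrist_force: [-0.3, -0.2, -1.6]
opening: 0.755
```

```bash
python3 -m pendant '[[[0,0,-1,0,50],[0,0,-0.7,0,50],[0,0,0,0,50],[0,0,0,0,50]]]'|tail -c 120; python3 -m pendant '[[[0,0,0,0,85],[0,0,0,0,85],[0,0,0,0,85],[0,0,0,0,85]]]'|tail -c 120
python3 -m pendant '[[[0,0,10,0,85],[0,0,20,0,85],[0,0,35,0,85],[0,0,40,0,85],[0,0,25,0,85],[0,0,0,0,85],[0,0,0,0,85]]]'|tail -c 300
python3 - <<'E'
from h import *
c=imaging.camera("wrist"); np.save("w11.npy",c["img"]); save(c,"w11.png",(220,70,420,270),3); o=monitor.get_obs();print(o["eef_pos"],2*np.degrees(np.arctan2(o["eef_rot"][2],o["eef_rot"][1])))
for t in ["wellplate_centre","wing_grip"]:
  for d in spotter.tip_of("wrist",t)[:2]:
    W=w(c,d["at"]); p=px(c,W); print(t,d["confidence"],W.round(4),p.round())
for vm in (70,90,110): print(np.round(rect(c,316,185,.088,vmin=vm,smax=40),1))
c=imaging.camera("side"); save(c,"s11.png",(230,150,430,300),4)
for t in ["wellplate_centre","wing_grip"]:
  for d in spotter.tip_of("side",t)[:2]: print(t,d["confidence"],w(c,d["at"]).round(4))
E
```

```text
: 19.95
eef_pos: [0.5194, 0.0071, 0.0688]
eef_rot: [0.0, 1.0, -0.012, 0.0]
wrist_force: [0.1, 0.4, -0.3]
opening: 0.754
20.45
eef_pos: [0.5193, 0.0072, 0.0686]
eef_rot: [0.0, 1.0, -0.012, 0.0]
wrist_force: [-0.3, -0.3, -0.2]
opening: 0.996
time_s: 21.32
eef_pos: [0.5187, 0.0073, 0.198]
eef_rot: [-0.0, 1.0, -0.012, -0.0]
wrist_force: [0.7, -1.1, -0.3]
opening: 1.0
[0.51841569 0.00731756 0.19746448] -1.3675468234871835
wellplate_centre 0.96 [0.3913 0.1829 0.0088] [189. 270.]
wellplate_centre 0.66 [0.5183 0.0084 0.0812] [317. 193.]
wing_grip 0.67 [0.5709 0.0109 0.1021] [312. 140.]
[526.6   8.8 174.4  72.8  -1.3]
[526.6   8.8 174.4  72.8  -1.3]
[464.3   7.6 784.6 418.7  88.7]
wellplate_centre 0.92 [0.5206 0.0083 0.0811]
wellplate_centre 0.75 [0.3896 0.1815 0.0101]
wing_grip 0.39 [0.5681 0.0132 0.0986]
```

Plate detector (0.518, 0.008, 0.081) agrees with a seated plate, and its weight came off the wrist at the expected height. For the wing I first turn the tool +176° so joint 6 has room for the clockwise turn, raising nothing else.

```bash
python3 -c "
from h import *
print(monitor.get_obs()['q'].round(2))"
python3 -m pendant '[[[0,0,0,9,85],[0,0,0,10,85],[0,0,0,10,85],[0,0,0,10,85],[0,0,0,10,85],[0,0,0,10,85],[0,0,0,10,85],[0,0,0,10,85]]]'|tail -c 300
python3 -c "
from h import *
print(monitor.get_obs()['q'].round(2))"
```

```text
[-0.22  0.09  1.78  0.    1.27  1.38]
time_s: 22.62
eef_pos: [0.5191, 0.0072, 0.1982]
eef_rot: [-0.0, 0.777, 0.629, -0.0]
wrist_force: [-0.5, -0.7, 0.1]
opening: 0.993
[-0.22  0.09  1.78  0.    1.27 -0.  ]
```

```bash
python3 -m pendant '[[[6,0,0,10,85],[7,0,0,10,85],[7,0,0,10,85],[7,0,0,10,85],[7,0,0,10,85],[7,0,0,10,85],[6,-0.5,0,10,85],[5,0,0,10,85]]]'|tail -c 300
python3 -m pendant '[[[0,0,0,10,85],[0,0,0,7,85],[0,0,0,0,85],[0,0,0,0,85]]]'|tail -c 300
python3 - <<'E'
from h import *
c=imaging.camera("wrist"); np.save("w12.npy",c["img"]); o=monitor.get_obs();print(o["eef_pos"],np.degrees(2*np.arctan2(o["eef_rot"][2],o["eef_rot"][1])),c["origin"])
save(c,"w12.png",None,1.25)
for t in ["wellplate_centre","wing_grip","base"]:
  for d in spotter.tip_of("wrist",t)[:1]:
    W=w(c,d["at"]); p=px(c,W); print(t,d["confidence"],W.round(4),p.round())
p=px(c,[.571,.007,.1165]).astype(int); print(p)
g=cv2.cvtColor(c["img"],cv2.COLOR_RGB2GRAY)
print(g[p[1]-36:p[1]+38:3,p[0]-18:p[0]+19:2])
E
```

```text
time_s: 23.62
eef_pos: [0.5713, 0.0067, 0.198]
eef_rot: [-0.0, 0.191, 0.982, 0.0]
wrist_force: [-0.8, 1.0, -0.2]
opening: 0.993
time_s: 24.12
eef_pos: [0.5711, 0.0067, 0.1983]
eef_rot: [-0.0, 0.048, 0.999, 0.0]
wrist_force: [0.4, -0.5, 0.1]
opening: 0.998
[0.57114428 0.00669423 0.19840391] 174.5232522888025 [0.48704429 0.01566829 0.34093036]
wellplate_centre 0.66 [0.5143 0.0098 0.0815] [313. 134.]
wing_grip 0.65 [0.5744 0.0077 0.1045] [317. 206.]
[315 207]
[[ 68  61 152 167 166 120  43  40  35  35  39  37 113 166 168 118  42  39
   39]
 [ 60  57 137 167 168 149  90  76  73  80  84  86 108 137 132 105 100  99
  100]
 [112 152 160 162 143 138 138 111 103 106 103 104 101 104 101 102 102 102
  103]
 [103 104 103 101 103 100 101 100  99  99  97  99  99  96 103 100 102 102
  100]
 [102 101 101 102  96  77  90  88  76  71  68  73  82  91 102 102 101 100
  102]
 [101 103 102 101 101  76  90  85  61  59  62  61  68  90 102 103 102 102
  101]
 [104 101 102 101 102  76  93  79  63  62  61  63  64  89 100  99 100 102
  101]
 [103 103 103  99 101  75  87  83  98  99  97  98  86  87 102 101 103 10
[... 686 characters left out ...]
  92  98  95  97  98  97  97  97  98 100  97
   99]
 [104  98  98  97  95  96  95  95  96  95  94  96  96  96  96  92 100  98
   98]
 [ 96  93  97 101  97 100 103 102 100 104 105 104 104 104 106 105 105 105
  107]
 [147 149 148 147 134 134 135 120 115 114 127 114 113 114 111 109 108 106
  105]
 [152 151 150 152 150 149 150 148 149 151 149 148 147 150 148 142 146 146
  142]
 [150 151 149 150 150 149 151 148 149 148 148 147 150 148 150 149 148 148
  149]
 [149 148 150 148 149 150 149 150 151 151 148 147 149 149 149 150 149 151
  150]
 [149 146 148 148 144 145 145 145 144 146 145 142 146 145 146 144 146 143
  144]
 [146 145 143 146 144 144 143 145 141 143 143 144 146 144 145 145 146 147
  145]]
```

```bash
python3 -m pendant '[[[-0.6,0.7,-25,0,60],[0,0,-25,0,60],[0,0,-25,0,60],[0,0,-15,0,60],[0,0,-10,0,60],[0,0,-3.5,0,60],[0,0,0,0,60]]]'|tail -c 300
python3 -m pendant '[[[0,0,0,0,25],[0,0,0,0,25],[0,0,0,0,25],[0,0,0,0,0],[0,0,0,0,0],[0,0,0,0,0],[0,0,0,0,0]]]'|tail -c 300
```

```text
time_s: 25.2
eef_pos: [0.571, 0.0073, 0.0955]
eef_rot: [0.0, 0.047, 0.999, -0.0]
wrist_force: [-0.0, 0.1, -0.0]
opening: 0.7
time_s: 26.08
eef_pos: [0.5708, 0.0068, 0.0954]
eef_rot: [0.0, 0.047, 0.999, -0.0]
wrist_force: [-2.3, -4.9, 4.2]
opening: 0.09
```

```bash
python3 -m pendant '[[[0,-0.4,0,-5,0],[0,0,0,-8,0],[0,0,0,-8,0],[0,0,0,-8,0],[0,0,0,-8,0],[0,0,0,-8,0],[0,0,0,0,0]]]'|tail -c 300
python3 -c "
from h import *
print(monitor.get_obs()['torque'])"
python3 -m pendant '[[[0,0,0,-8,0],[0,0,0,-8,0],[0,0,0,-8,0],[0,0,0,-8,0],[0,0,0,-6,0],[0,0,0,-3,0],[0,0,0,0,0],[0,0,0,0,0]]]'|tail -c 300
python3 -c "
from h import *
print(monitor.get_obs()['torque'])"
```

```text
time_s: 26.95
eef_pos: [0.5707, 0.0066, 0.0954]
eef_rot: [0.0, 0.425, 0.905, -0.0]
wrist_force: [-3.3, -4.7, 4.6]
opening: 0.092
[-0.6869434   0.37929632 -0.05970236]
time_s: 27.95
eef_pos: [0.5706, 0.0066, 0.0954]
eef_rot: [0.0, 0.715, 0.699, -0.0]
wrist_force: [-3.0, -4.4, 6.2]
opening: 0.093
[-0.74903245  0.51669619 -0.03672826]
```

```bash
python3 -m pendant '[[[0,0,0,0,40],[0,0,0,0,40],[0,0,0,0,40],[0,0,0,0,40]]]'|tail -c 120
python3 -m pendant '[[[0,0,10,0,40],[0,0,20,0,40],[-10,0,30,0,40],[-20,0,30,0,40],[-30,0,10,0,40],[-30,0,0,0,40],[0,0,0,0,40],[0,0,0,0,40]]]'|tail -c 300
python3 - <<'E'
from h import *
c=imaging.camera("wrist"); save(c,"w13.png",None,1); o=monitor.get_obs();print(o["eef_pos"],o["wrist_force"],c["origin"])
for t in ["wellplate_centre","wing_grip"]:
  for d in spotter.tip_of("wrist",t)[:1]: print(t,d["confidence"],w(c,d["at"]).round(4),px(c,w(c,d["at"])))
c2=imaging.camera("top")
for t in ["wellplate_centre","wing_grip"]:
  for d in spotter.tip_of("top",t)[:1]: print(t,d["confidence"],w(c2,d["at"]).round(4))
cv2.imwrite("pics/c13.png",np.vstack([cv2.resize(c["img"][60:340,160:480],(640,340)),cv2.resize(c2["img"][160:240,250:410],(480,240))] if 0 else [cv2.resize(c["img"],(640,340)),cv2.resize(c2["img"][150:250,235:435],(640,260),interpolation=cv2.INTER_CUBIC)])[:,:,::-1])
E
```

```text
28.45
eef_pos: [0.5706, 0.0072, 0.095]
eef_rot: [-0.0, 0.715, 0.699, 0.0]
wrist_force: [0.3, -0.5, -0.1]
opening: 0.473
time_s: 29.45
eef_pos: [0.4815, 0.0068, 0.1959]
eef_rot: [0.001, 0.716, 0.699, 0.001]
wrist_force: [0.5, -0.4, 0.0]
opening: 0.468
[0.48154876 0.00680558 0.19562075] [ 1.18535025 -0.20813571 -0.15201663] [0.48250268 0.09159872 0.33842286]
wellplate_centre 0.83 [0.3912 0.1838 0.006 ] [221.91919257   5.35285666]
wing_grip 0.65 [0.5712 0.0068 0.1051] [421.12713841 201.68460746]
wellplate_centre 0.57 [0.3942 0.1803 0.0099]
```

View pics/c13.png

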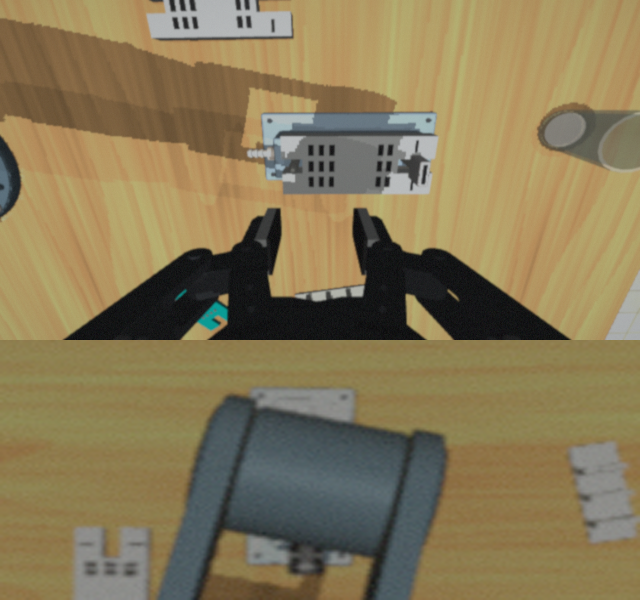

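Plate lies flat over pin and wing, and the wing is crosswise with its slot (424,172) in line with the marks (picture 12, so no more views). Next, shut the fingers and press on the middle.

```bash
python3 -m pendant '[[[12,0,-20,0,0],[15,0,-30,0,0],[10,0.4,-25,0,0],[0,0,-15,0,0],[0,0,-9,0,0],[0,0,0,0,0],[0,0,0,0,0],[0,0,0,0,0]]]'|tail -c 300
python3 -m pendant '[[[0,0,-3,0,0],[0,0,-3,0,0],[0,0,-2,0,0],[0,0,0,0,0],[0,0,0,0,0]]]'|tail -c 300
```

```text
time_s: 30.75
eef_pos: [0.5182, 0.0072, 0.097]
eef_rot: [0.001, 0.715, 0.699, 0.0]
wrist_force: [1.1, 0.1, -0.7]
opening: 0.0
time_s: 31.38
eef_pos: [0.5176, 0.0074, 0.0881]
eef_rot: [-0.0, 0.715, 0.699, -0.0]
wrist_force: [0.6, 0.2, -0.4]
opening: 0.0
```

```bash
python3 -m pendant '[[[0,0,-1,0,0],[0,0,-1,0,0],[0,0,0,0,0],[0,0,0,0,0]]]'|tail -c 120
python3 -m pendant '[[[0,0,-1,0,0],[0,0,0,0,0],[0,0,0,0,0]]]'|tail -c 120
```

```text
31.88
eef_pos: [0.5178, 0.0073, 0.0863]
eef_rot: [0.0, 0.715, 0.699, 0.0]
wrist_force: [-0.3, 0.3, 3.8]
opening: -0.001
32.25
eef_pos: [0.5178, 0.0073, 0.0854]
eef_rot: [0.0, 0.715, 0.699, 0.0]
wrist_force: [-2.2, 0.0, 6.3]
opening: -0.006
```

```bash
python3 -m pendant '[[[0,0,-1,0,0],[0,0,0,0,0],[0,0,0,0,0]]]'|tail -c 120
python3 -m pendant '[[[0,0,-0.7,0,0],[0,0,0,0,0],[0,0,0,0,0]]]'|tail -c 120
```

```text
2.62
eef_pos: [0.5179, 0.0073, 0.0847]
eef_rot: [0.0, 0.715, 0.699, 0.0]
wrist_force: [-3.0, -0.4, 8.4]
opening: -0.001
 33.0
eef_pos: [0.5179, 0.0073, 0.0841]
eef_rot: [0.0, 0.715, 0.699, 0.0]
wrist_force: [-3.5, 0.3, 9.8]
opening: -0.003
```

```bash
python3 -m pendant '[[[0,0,-0.5,0,0],[0,0,0,0,0],[0,0,0,0,0]]]'|tail -c 120
python3 -m pendant '[[[0,0,-0.3,0,0],[0,0,0,0,0],[0,0,0,0,0]]]'|tail -c 120
```

```text
33.38
eef_pos: [0.5179, 0.0074, 0.0841]
eef_rot: [0.0, 0.715, 0.699, 0.0]
wrist_force: [-5.0, 0.3, 13.5]
opening: 0.002
3.75
eef_pos: [0.5179, 0.0073, 0.0841]
eef_rot: [0.0, 0.715, 0.699, 0.0]
wrist_force: [-5.6, 1.4, 16.7]
opening: -0.003
```

The seal has bottomed: height stays at 84.1 mm while the force rises to 16.7 N. One last check, then hand in.

```bash
python3 - <<'E'
from h import *
c=imaging.camera("side")
for t in ["wellplate_centre","wing_grip","tube_rack","beaker"]:
  for d in spotter.tip_of("side",t)[:2]: print(t,d["confidence"],w(c,d["at"]).round(4))
o=monitor.get_obs(); print(o["time_s"],o["eef_pos"],o["wrist_force"])
print(order.hand_in())
E
```

```text
wellplate_centre 0.83 [0.385  0.1796 0.0098]
wellplate_centre 0.57 [0.5185 0.0063 0.0733]
wing_grip 0.57 [0.5715 0.0097 0.1012]
tube_rack 0.63 [0.56   0.4395 0.0007]
beaker 0.61 [ 0.7684  0.0251 -0.    ]
34.0 [0.51790771 0.00732795 0.08404521] [-6.24421791  0.97929353 17.03359289]
the job is handed in; nothing more can be done
None
```

I handed the job in at 34.0 s with every step done in order. The hand-in reports no verdict.

- **Sheet:** I took the small white one off its stand and laid it on the seal over pin and wing. The detector put it at about 0.066 m height, against an expected 0.067 m, and the picture showed it flat.
- **Well plate:** I took the leftmost one and stacked it on the sheet, long notch to the wing. Just before I lowered it, its front edge was within about 0.7 mm of the sheet's. Its weight came off the wrist at the expected height.
- **Wing:** I turned it to about 1.57 rad, judged from the tool's heading, and let go. The picture showed the slot in line with the marks.
- **Press:** I finished holding about 17 N on the middle of the plate. The fingertip stayed at 84.1 mm while the force rose, so the seal was fully down.

**Checks that disagreed:**
- The last side-camera estimate put the well plate centre at 0.073 m, against about 0.075 m expected. That is within the detector's 4 mm error.
- About 6 N of sideways force along x came with the press.
- I did not read the wing and seal joint values directly.
- The tube rack and beaker showed no movement beyond detector noise. I did not check the bottle at the end, but the arm went nowhere near it after lifting the sheet.

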